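# Seat the bath probe in its V-groove cradle

### The arm

A 6-joint arm with a two-finger parallel gripper is mounted at the origin on the work surface. World frame = base frame: x ahead of the robot, y to its left, z up, the work surface at z = 0. Lengths are in m, angles in rad, forces in N, time in s.
With the tool pointing down it reaches from about 0.275 to 1 m from the base axis. Payload 8.4 kg.
Tool frame: the origin (TCP) lies midway between the tips of the shut fingers; the grasp point (between the pads) lies 19 mm behind it (arm.grasp_offset is the distance from the TCP to the grasp point, in m); z points along the fingers, y is the line along which they close (so a half turn about z gives the same grasp; the last joint's range is limited). The gripper opens to 85 mm and grips with 20 to 120 N. Pads are 22 mm wide; open, the fingers measure 114 mm over their backs; the gripper's body (76 mm by 85 mm) begins 54 mm behind the grasp point. The pads swing forward as they close: fully open they stand 13 mm farther back than shut.
Start: joints at [1.301, 0.353, 1.633, -0, 1.155, -0.002], TCP at [0.165, 0.603, 0.231] pointing down, gripper open.
Joint ranges: [-2.63, 2.63], [-0.92, 2.1], [0.06, 2.66], [-1.3, 4.44], [0, 2.69], [-3.02, 3.02]. Speed limits (rad/s): [2.22, 2.22, 2.79, 3.14, 3.14, 3.14].

### API

Orientations are given as a rotation vector (axis times angle).
In Python, from bench import arm gives the robot as it stands. The module is installed in compiled form; this text tells all that it offers.
- The arm moves only by the shell command python3 -m pendant 'ROWS'. ROWS is JSON, a list of rows, each a list of 5 numbers: the shift along the tool's x, y, z in cm, then the turn about the tool's z in degrees, then the opening in per cent of the stroke, from 0 (shut) to 100 (fully open). A call has 1 to 5 rows; each row is the pose to reach, as a shift and turn from the pose commanded when the call began, along the tool's axes at that moment; what a row does not reach only later rows make up. A row lasts 1/8 s, in which the tool goes at most 62.5 mm and 10.7 degrees, less where a joint would pass 70% of its speed; a pose out of reach is approached as far as the arm can. A call with a gripper value outside its range is refused whole. The fingers move at their own pace and stop on an object; the grip force is fixed at half the most. Time passes only in rows, so rows that repeat a pose let the fingers close. It gives the time, the measured TCP pose, the force, the opening and the grip force at its end, in the units of the state.
- arm.get_state(): the state, without advancing time (a new reading comes with each control period).
- arm.get_image(name): name is "scene" or "side" or "wrist"; returns the picture (400x640x3 uint8, red, green, blue); there is no depth.
- arm.get_calibration(name): a dict with "fx", "fy", "cx", "cy" (pixels), "xyz" and "rotation" of the camera in the world; the wrist camera has in their place "mount" (4x4, takes a point from camera to tool coordinates, whose origin is the TCP and whose axes are the flange's). Camera axes: x right, y down, z forward; pixel columns grow to the right and rows downward; lengths in m; the calibration is good to about 2 mm. A picture is of the moment at which its call begins: read the wrist's pose just before it. get_calibration takes no time and is no camera call.
- arm.close_job(): hands the job in; it is judged then, once.
The state is a dict: "t": time; "q": joint angles; "joint_vel": joint speeds; "joint_efforts": joint torques, N m; "tool_pos": TCP position; "ee_rot": TCP orientation; "wrist_force": force on the tool from outside, world axes, zero at the start; "torque": the same for the moment, N m; "opening": finger opening in m; "finger_force": force on a finger pad.
Only numpy, scipy, OpenCV 4.12 (cv2) and the standard library are available. Lean on these libraries where they do the work, as an engineer would, in place of code of your own. Each camera call takes 0.05 s, during which the arm holds its last target. There are 200 camera calls.

### The job

Take the longer of the two steel probes from the white rest and lay it gently in the V-groove of the aluminium cradle, ceramic tip towards the brass stop screw but one to five centimetres short of it, and let go. Then push on the rear end of its black head to slide it along the groove until the tip bears on the screw with 3 to 6 newtons, keep it pressed so for a moment, and back off so that it stays there touching. The tip is delicate, so never press it on the screw harder than 10 newtons, and leave the short probe and everything else where it is.

Things in the scene. Friction and masses are not known exactly. Their poses are not given: they have to be found in the camera images.
- probe: Longer probe: steel sheath 14 mm in diameter, 218 mm long with its white ceramic nose (10 mm wide, 8 mm long), rear black head 20 mm in diameter, 28 mm long. 80 to 150 g, centre of mass about 20 mm behind the origin. Origin on its axis, 100 mm behind the tip: grip here. Own x points to the tip. Starts level in either place of the rest, axis 55 mm above the table.
- probe_tip (a point): End of the probe's ceramic tip, on its axis.
- probe_end (a point): Centre of the flat rear face of the probe's black head, on its axis, 246 mm behind the tip; push here along the probe's own x.
- short_probe: The shorter probe, same make, 168 mm over all, sheath 140 mm long, lying in the other place of the rest, parallel to the longer. Origin on its axis in the middle of the sheath. Leave alone.
- rest: White rest fixed to the table: base 140 x 170 x 10 mm, two bars across it (12 mm thick, at own x -55 and +55 mm, 98 mm free between them), each with two V-notches at own y -45 and +45 mm, 57 mm high. Origin under the base's centre; own x along the probes, to their tips.
- cradle: Aluminium cradle fixed to the table: base plate 250 x 70 x 12 mm carrying a 90-degree V-groove, open upward, in two aligned lengths: own x -95 to -60 and +5 to +130 mm. Origin on the table, on the groove's line; own x along the groove towards the stop. The laid probe's axis is at own y 0, 50 mm above the table; groove edges 52 mm high, half-width at the top 12 mm.
- cradle_gap (a point): Middle of the free gap (65 mm long) between the two lengths of groove, at cradle x -27.5 mm, 50 mm above the table: room for the fingers when laying the probe; only the 12 mm base plate lies below. The seated probe's head hangs free behind the groove's rear end.
- stop: Rigid steel block clamped over the groove, 18 mm thick, 58 mm wide, 72 mm high (knob to 92 mm), front face at cradle x 122 to 126 mm. A rigid brass stop screw, 12 mm wide, stands out of this face towards the probe by 8 to 37 mm, set differently each time and not measured; the tip must touch its end. Origin on the block's front face, on the groove's axis; own x in the pushing direction.
- jar_a: Glass jar with brass lid, 66 mm wide, 85 mm high, origin under it. Leave alone.
- jar_b: A second such jar. Leave alone.
- union: Small blue plastic pipe ring, 42 mm wide, 22 mm high. Leave alone.
- plug: Black pipe plug, 34 mm wide, 28 mm high. Leave alone.
- beaker: White plastic beaker, 68 mm wide, 80 mm high. Leave alone.
- wash: White wash bottle with blue cap, 60 mm wide, 140 mm high. Leave alone.
- driver: Screwdriver lying on the table. Leave alone.

How it is judged:
On the way, in this order (a step that is already met when the one before it is completed fails the run):
1. The long probe lies in the groove, tip towards the stop and at least 8 mm short of the stop screw, at rest and let go (y of probe_tip in the frame of stop between -0.004 and 0.004 m and z of probe_tip in the frame of stop between -0.004 and 0.004 m and angle between the x axis of probe and the x axis of cradle, either way round below 0.04 rad and x of probe_end in the frame of cradle below 0 m and distance between probe_tip and screw_c0 above 0.012 m and x of probe_tip in the frame of stop between -0.1 and 0 m and contact force between the fingers and probe below 0.05 N and linear speed of probe below 0.02 m/s), for 0.2 s.
2. The tip is pressed against the stop screw with at least 2 N (y of probe_tip in the frame of stop between -0.004 and 0.004 m and z of probe_tip in the frame of stop between -0.004 and 0.004 m and angle between the x axis of probe and the x axis of cradle, either way round below 0.04 rad and x of probe_end in the frame of cradle below 0 m and contact force between probe and screw_c0 above 2 N), for 0.2 s.
At the end, for the whole second after the job is handed in: The long probe lies in the V-groove (tip within 4 mm of the groove's axis in each direction, aligned within 0.04 rad, head to the rear), its tip within about 1.5 mm of the stop screw's front face, at rest and let go (y of probe_tip in the frame of stop between -0.004 and 0.004 m and z of probe_tip in the frame of stop between -0.004 and 0.004 m and angle between the x axis of probe and the x axis of cradle, either way round below 0.04 rad and x of probe_end in the frame of cradle below 0 m and distance between probe_tip and screw_c0 below 0.0058 m and linear speed of probe below 0.01 m/s and contact force between the fingers and probe below 0.05 N); the robot touches nothing.
It fails at once if The tip is pressed on the stop screw with more than 10 N (contact force between probe and screw_c0 above 10 N).
It fails at once if The probe is dropped or rammed into the cradle with more than 40 N (contact force between probe and cradle above 40 N).
It fails at once if The short probe is moved by more than 10 mm (distance of short_probe from where it was at the start of the episode above 0.01 m).
It fails at once if A bystander is moved by more than 15 mm (distance of any of jar_a, jar_b, union, plug, beaker, wash, driver from where it was at the start of the episode above 0.015 m).
It also fails if it takes over 61 s, if anything falls off the work surface, if the arm or the gripper's body presses on something with over 40 N, if the wrist force passes 120 N, or if a joint passes its speed limit or range.

## Working session

There is one attempt and no reset: what is moved stays moved. The work goes in short steps, Python scripts to look and compute and a shell command to move; the robot and the scene stay as the last step left them, time stands still between calls to the robot, and variables do not carry over. Pictures are saved under pics/ and viewed, at most 10 in all, crops included, and the job is handed in when it is done.

```bash
mkdir -p pics; python3 - <<'E'
from bench import arm
import cv2
s=arm.get_state();print({k:s[k] for k in('t','tool_pos','ee_rot','wrist_force','opening')}, arm.grasp_offset)
for n in('scene','side'):
    cv2.imwrite(f'pics/{n}0.png',arm.get_image(n)[...,::-1]);c=arm.get_calibration(n);print(n,c)
print(arm.get_calibration('wrist'))
E
```

```text
{'t': 0.0, 'tool_pos': array([0.16525052, 0.60223973, 0.23053571]), 'ee_rot': array([-4.19333766e-01, -3.11328163e+00,  2.25544296e-03]), 'wrist_force': array([0.16800981, 0.18840698, 0.49481525]), 'opening': 0.08570507798880242} 0.0187
scene {'fx': 371.10918345441826, 'fy': 371.10918345441826, 'cx': 319.06045255341036, 'cy': 200.50700411603125, 'xyz': array([1.55638254, 0.17300401, 0.77780372]), 'rotation': array([-1.51192945, -1.82140669,  0.95408765])}
side {'fx': 413.5004152738387, 'fy': 413.5004152738387, 'cx': 319.2628608284463, 'cy': 198.59893601900393, 'xyz': array([ 0.21331177, -0.64501529,  0.89886764]), 'rotation': array([-2.36201889,  0.69907954, -0.23301529])}
{'fx': 303.0225764308457, 'fy': 303.0225764308457, 'cx': 321.7483015332913, 'cy': 199.08033117150228, 'mount': array([[ 5.80603070e-04, -9.66093321e-01, -2.58192484e-01,
         6.52664924e-02],
       [ 9.99999827e-01,  5.85228964e-04,  5.89373346e-05,
        -1.00153741e-03],
       [ 9.41627546e-05, -2.58192474e-01,  9.66093493e-01,
        -1.43004731e-01],
       [ 0.00000000e+00,  0.00000000e+00,  0.00000000e+00,
         1.00000000e+00]])}
```

View pics/scene0.png

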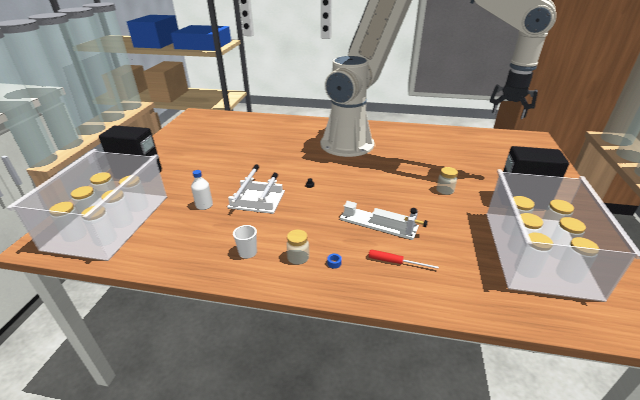

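View pics/side0.png

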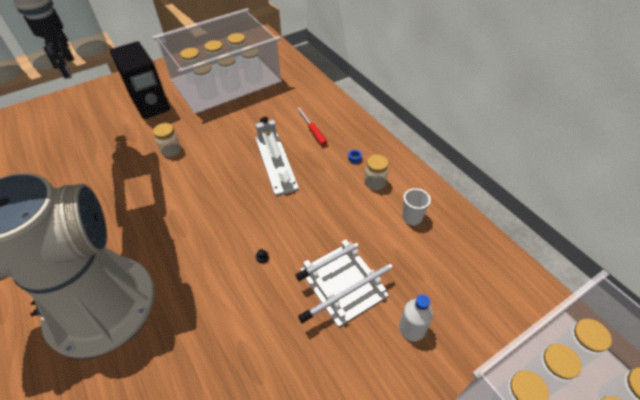

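Side view: the long probe has its head at about (305,316) and tip at (391,267); the short one runs (302,273)–(357,247). The cradle is at (260–297, 120–193), with the stop at its far end. I'll zoom in for better pixel positions.

```bash
cat > h.py <<'E'
import numpy as np
from bench import arm
from scipy.spatial.transform import Rotation as R
def cam(n):
    c=arm.get_calibration(n)
    if n=='wrist':
        s=arm.get_state();T=np.eye(4);T[:3,:3]=R.from_rotvec(s['ee_rot']).as_matrix();T[:3,3]=s['tool_pos'];T=T@c['mount']
        return c,T[:3,:3],T[:3,3]
    return c,R.from_rotvec(c['rotation']).as_matrix(),np.array(c['xyz'])
def pt(n,u,v,z,C=None):
    c,M,o=C or cam(n);d=M@[(u-c['cx'])/c['fx'],(v-c['cy'])/c['fy'],1];return o+d*(z-o[2])/d[2]
def px(n,p,C=None):
    c,M,o=C or cam(n);q=M.T@(np.array(p)-o);return q[:2]/q[2]*[c['fx'],c['fy']]+[c['cx'],c['cy']]
E
python3 - <<'E'
import cv2,numpy as np
a=cv2.imread('pics/side0.png');b=cv2.imread('pics/scene0.png')
f=lambda i,x,y,w,h,k:cv2.resize(i[y:y+h,x:x+w],None,fx=k,fy=k,interpolation=cv2.INTER_CUBIC)
top=np.hstack([f(a,290,235,110,75+10,4)[:300], f(a,245,110,90,75,4)])
top=np.hstack([f(a,295,240,100,85,4),f(a,240,112,100,85,4)])
bot=np.hstack([f(b,225,155,100,60,4),f(b,335,195,100,60,4)])
cv2.imwrite('pics/zoom.png',np.vstack([top,bot]))
E
```

```text
(no output)
```

View pics/zoom.png

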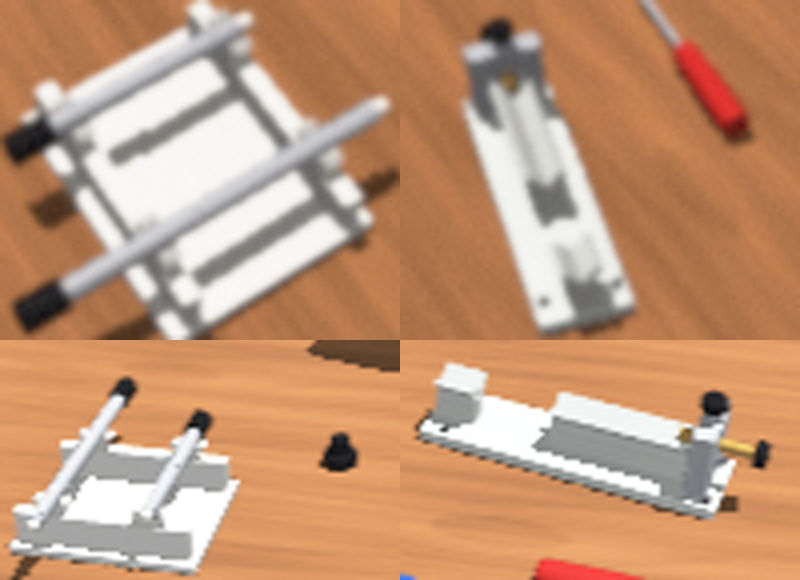

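```bash
python3 - <<'E'
from h import *
e=pt('side',301.2,318.7,.055);t=pt('side',390.8,266,.055);print('side',e,t,np.linalg.norm(t-e))
e2=pt('scene',225+128/4,155+(383-340)/4,.055);t2=pt('scene',225+33/4,155+(520-340)/4,.055);print('scene',e2,t2,np.linalg.norm(t2-e2))
a=pt('side',240+142/4,112+328/4,.012);b=pt('side',240+235/4,112+305/4,.012);print('rear corners',a,b,np.linalg.norm(a-b))
# scene: base near corners (z .012) rear ~ (418,433),(440,392?) ; front (715,512)
c=pt('scene',335+18/4,195+(433-340)/4,.012);d=pt('scene',335+315/4,195+(511-340)/4,.012);print('left edge',c,d,np.linalg.norm(c-d))
# V apex bands: groove edge line in scene rear
s=arm.get_state();print(R.from_rotvec(s['ee_rot']).as_matrix())
E
```

```text
side [ 0.36862251 -0.30893931  0.055     ] [ 0.61009468 -0.31267051  0.055     ] 0.24150099549516119
scene [ 0.35905663 -0.31100269  0.055     ] [ 0.59709634 -0.31520028  0.055     ] 0.23807671717310258
rear corners [0.5058128  0.06299194 0.012     ] [0.57161802 0.04535828 0.012     ] 0.06812689051510602
left edge [0.5781332  0.04805231 0.012     ] [0.63523058 0.2907917  0.012     ] 0.24936423842591554
[[-9.64355370e-01  2.64610292e-01 -3.37441688e-04]
 [ 2.64610507e-01  9.64354580e-01 -1.23414676e-03]
 [-1.15449916e-06 -1.27944668e-03 -9.99999182e-01]]
```

The two cameras agree: the long probe's origin is near (0.505, -0.312) at yaw about -1°. The cradle's yaw is about 77°, with the gap near (0.56, 0.149). I'll move to above the probe.

```bash
cat > go.py <<'E'
# python3 go.py x y z yaw_of_tool_x_deg : print shift (cm) and turn from now
import sys;from h import *
x,y,z,w=map(float,sys.argv[1:])
s=arm.get_state();M=R.from_rotvec(s['ee_rot']).as_matrix()
d=M.T@(np.array([x,y,z])-s['tool_pos'])*100
a=np.degrees(np.arctan2(M[1,0],M[0,0]));print('shift',d.round(2),'turn',round((a-w+180)%360-180,2),'q6',s['q'][5].round(2),'t',s['t'],'F',s['wrist_force'].round(2))
E
python3 -m pendant '[[-2.85,-3.96,0,8.2,100],[-5.7,-7.92,0,16.4,100],[-8.55,-11.88,0,24.6,100],[-11.4,-15.84,0,32.8,100],[-14.25,-19.8,0,41,100]]'; python3 go.py 0.505 -0.312 0.23 -1
```

```text
t: 0.72
tool_pos: [0.2506, 0.3725, 0.2311]
ee_rot: [1.489, 2.766, -0.0]
wrist_force: [0.8, 0.4, -0.0]
opening: 0.0855
finger_force: 0.0
shift [-71.14 -16.45   0.13] turn 124.41 q6 0.39 t 0.725 F [ 0.8   0.43 -0.02]
```

```bash
python3 -m pendant '[[-5,-1.1,0,9,100],[-10,-2.2,0,18,100],[-15,-3.4,0,27,100],[-20,-4.5,0,36,100],[-25,-5.7,0,45,100]]'; python3 go.py 0.505 -0.312 0.23 -1
```

```text
t: 1.35
tool_pos: [0.3418, 0.1328, 0.2313]
ee_rot: [2.435, 1.985, 0.001]
wrist_force: [0.9, 0.3, 0.3]
opening: 0.0855
finger_force: 0.0
shift [-40.28  24.95   0.13] turn 79.38 q6 0.57 t 1.35 F [0.9  0.33 0.29]
```

```bash
python3 -m pendant '[[-4.4,2.7,0,9,100],[-8.8,5.4,0,18,100],[-13.2,8.1,0,27,100],[-17.6,10.9,0,36,100],[-22,13.6,0,45,100]]'; python3 go.py 0.505 -0.312 0.23 -1
```

```text
t: 1.98
tool_pos: [0.4318, -0.1099, 0.2312]
ee_rot: [-3.01, -0.901, -0.0]
wrist_force: [1.0, 0.7, -0.2]
opening: 0.0851
finger_force: 0.0
shift [-5.   20.91  0.12] turn 34.33 q6 0.74 t 1.975 F [ 1.03  0.67 -0.19]
```

```bash
python3 -m pendant '[[-1.3,5.2,0,8.5,100],[-2.5,10.4,0,17.2,100],[-3.8,15.7,0,25.8,100],[-5,20.9,0,34.4,100],[-5,20.9,0,34.4,100]]'; python3 go.py 0.505 -0.312 0.23 -1
python3 - <<'E'
from h import *
import cv2
C=cam('wrist');i=arm.get_image('wrist')
for p in [(.36,-.31,.055),(.605,-.313,.055),(.505,-.312,.055)]:print(px('wrist',p,C))
cv2.imwrite('pics/w1.png',i[...,::-1])
E
```

```text
t: 2.6
tool_pos: [0.5064, -0.3128, 0.2306]
ee_rot: [3.141, -0.027, -0.0]
wrist_force: [-0.8, 1.2, 0.2]
opening: 0.0852
finger_force: 0.0
shift [-0.14 -0.07  0.06] turn 0.01 q6 1.03 t 2.6 F [-0.78  1.21  0.18]
[320.54419728 300.94509389]
[319.18883016  82.71125944]
[320.01522737 182.06502317]
```

View pics/w1.png

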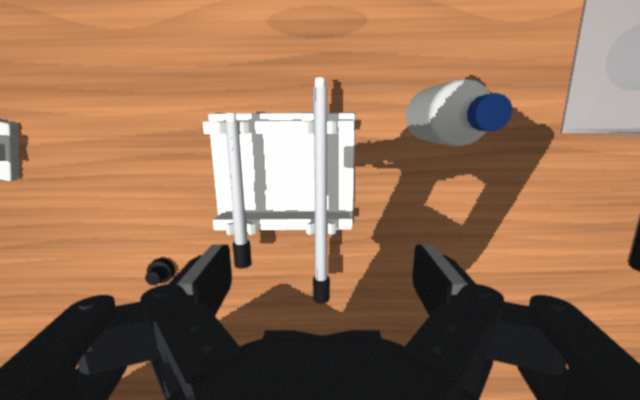

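Wrist view: the long probe's tip is at (319.5,79) and its head rear at (321,302). It is centred under the tool, with the short probe to the left. I'll refine the position.

```bash
python3 - <<'E'
from h import *
C=cam('wrist')
t=pt('wrist',319.6,78.5,.055,C);e=pt('wrist',321,302,.055,C);d=(t-e)/np.linalg.norm(t-e)
print(t,e,np.linalg.norm(t-e),np.degrees(np.arctan2(d[1],d[0])),'origin',(t-.1*d+e+.146*d)/2)
E
python3 go.py 0.508 -0.312 0.035 -1
```

```text
[ 0.60781106 -0.31100738  0.055     ] [ 0.35751022 -0.30874342  0.055     ] 0.2503110855397106 -0.5182234054246428 origin [ 0.5056597  -0.31008343  0.055     ]
shift [ 0.26  0.13 19.54] turn 0.17 q6 1.03 t 2.65 F [-0.43  0.66 -0.04]
```

```bash
python3 -m pendant '[[0,0,4.5,0,100],[0,0,9,0,100],[0,0,13.5,0,100],[0,0,17.5,0,100],[0,0,19.5,0,100]]'; python3 -m pendant '[[0,0,0,0,60],[0,0,0,0,30],[0,0,0,0,5],[0,0,0,0,5],[0,0,0,0,5]]'; python3 go.py 0.506 -0.311 0.035 -1
```

```text
t: 3.28
tool_pos: [0.5044, -0.3079, 0.0344]
ee_rot: [-3.14, 0.018, 0.005]
wrist_force: [-0.1, 0.1, 0.1]
opening: 0.0855
finger_force: 0.0
t: 3.9
tool_pos: [0.5068, -0.3112, 0.0377]
ee_rot: [3.139, -0.02, 0.004]
wrist_force: [-1.6, -5.7, 5.4]
opening: 0.0118
finger_force: 58.5
shift [-0.08 -0.02  0.27] turn 0.27 q6 1.03 t 3.9 F [-1.55 -5.72  5.38]
```

```bash
python3 -m pendant '[[0,0,-0.5,0,5],[0,0,-1.5,0,5],[0,0,-4,0,5],[0,0,-8,0,5],[0,0,-12,0,5]]'; python3 -m pendant '[[0,0,0,0,5],[0,0,0,0,5]]'
python3 - <<'E'
from h import *
import cv2
C=cam('wrist');i=arm.get_image('wrist')
print(cam('wrist')[2],arm.get_state()['finger_force'],arm.get_state()['opening'])
a=cv2.resize(i[0:400,220:420],None,fx=1.5,fy=1.5);j=arm.get_image('side')[130:330,270:420];j=cv2.resize(j,None,fx=3,fy=3,interpolation=cv2.INTER_CUBIC)
cv2.imwrite('pics/w2.png',np.hstack([a,j])[...,::-1])
E
python3 go.py .56 .148 .158 76.8
```

```text
t: 4.53
tool_pos: [0.5054, -0.3093, 0.1577]
ee_rot: [-3.141, 0.02, 0.001]
wrist_force: [1.0, -1.2, -1.8]
opening: 0.0118
finger_force: 58.5
t: 4.78
tool_pos: [0.5054, -0.3093, 0.1561]
ee_rot: [-3.141, 0.02, 0.001]
wrist_force: [0.1, -0.2, -1.6]
opening: 0.012
finger_force: 58.5
[ 0.57020964 -0.31110159  0.29834103] 58.45379590988159 0.012181688639806617
shift [  4.91 -45.78  -0.24] turn -77.54 q6 1.03 t 4.875 F [-0.39  0.67 -0.85]
```

View pics/w2.png

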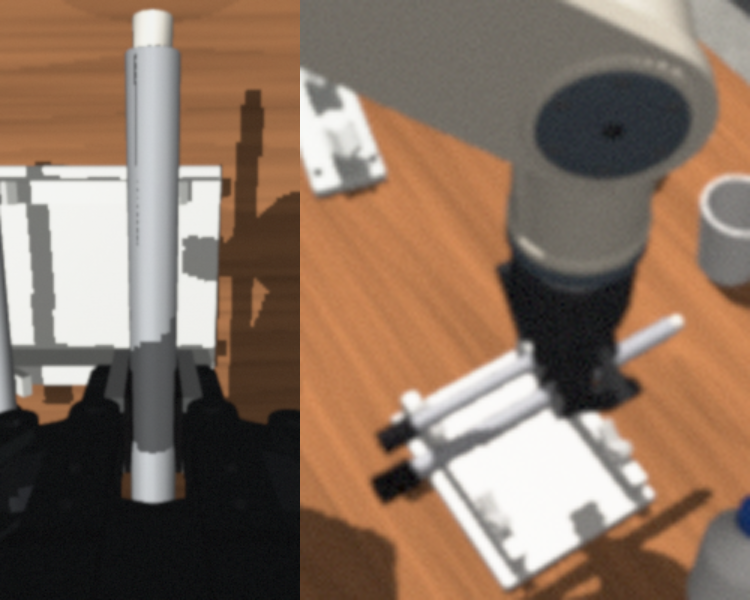

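The probe is held square to the tool, with its tip at wrist pixel (321,8). In the side view the tip is at about (397,237) and the rear end at (297,293). I'll check its pitch and position in the grip numerically.

```bash
python3 - <<'E'
from h import *
c,M,o=cam('side')
for u,v,y in((396.7,237.3,-.311),(296.3,292.5,-.308)):
    d=M@[(u-c['cx'])/c['fx'],(v-c['cy'])/c['fy'],1];print('side',o+d*(y-o[1])/d[1])
C=cam('wrist');s=arm.get_state();print(s['tool_pos'])
for z in(.165,.17,.175,.18): print(z,pt('wrist',321.3,8,z,C))
i=arm.get_image('wrist').astype(int)
for r in(40,60,90,120,150,200):
    g=i[r,280:365].sum(1);print(r,[280+int(k) for k in np.flatnonzero(abs(np.diff(g))>90)])
E
```

```text
side [ 0.6097333 -0.311      0.1712953]
side [ 0.36516301 -0.308       0.17803927]
[ 0.50495542 -0.3091166   0.15507888]
0.165 [ 0.61116713 -0.31127016  0.165     ]
0.17 [ 0.60962581 -0.31126381  0.17      ]
0.175 [ 0.6080845  -0.31125746  0.175     ]
0.18 [ 0.60654318 -0.31125111  0.18      ]
40 []
60 []
90 []
120 [303, 338, 347]
150 [304, 337, 338]
200 [304, 305, 337, 338, 363]
```

```bash
python3 -m pendant '[[0.5,-4.6,-1,-7.8,5],[1,-9.2,-2,-15.6,5],[1.5,-13.8,-2,-23.4,5],[2,-18.4,-2,-31.2,5],[2.5,-23,-2,-39,5]]'; python3 go.py .5595 .1428 .178 76.8
```

```text
t: 5.55
tool_pos: [0.5333, -0.0785, 0.1753]
ee_rot: [-2.965, -1.036, 0.002]
wrist_force: [0.2, 0.4, -1.4]
opening: 0.0125
finger_force: 58.6
shift [ 15.83 -15.69  -0.27] turn -38.29 q6 0.75 t 5.55 F [ 0.19  0.39 -1.36]
```

```bash
python3 -m pendant '[[3.5,-3.4,-0.3,-8.5,5],[7,-6.9,-0.3,-17,5],[10.5,-10.4,-0.3,-25.5,5],[14,-13.9,-0.3,-34,5],[15.8,-15.7,-0.3,-38.3,5]]';python3 -m pendant '[[0,0,0,0,5],[0,0,0,0,5]]'; python3 go.py .5595 .1428 .178 76.8
python3 - <<'E'
from h import *
import cv2,pickle
C=cam('wrist');pickle.dump(C,open('C.pkl','wb'));i=arm.get_image('wrist')
cv2.imwrite('pics/w3.png',i[...,::-1])
cv2.imwrite('pics/w3z.png',cv2.resize(i[0:280,200:440],None,fx=2.1,fy=2.1,interpolation=cv2.INTER_CUBIC)[...,::-1])
E
```

```text
t: 6.18
tool_pos: [0.5602, 0.1433, 0.1782]
ee_rot: [-2.46, -1.952, 0.002]
wrist_force: [0.3, -0.2, -1.4]
opening: 0.0119
finger_force: 58.5
t: 6.42
tool_pos: [0.56, 0.1404, 0.1785]
ee_rot: [-2.467, -1.945, 0.003]
wrist_force: [-0.2, -0.5, -1.7]
opening: 0.0119
finger_force: 58.5
shift [ 0.22 -0.11  0.05] turn -0.3 q6 0.48 t 6.425 F [-0.19 -0.47 -1.68]
```

View pics/w3z.png

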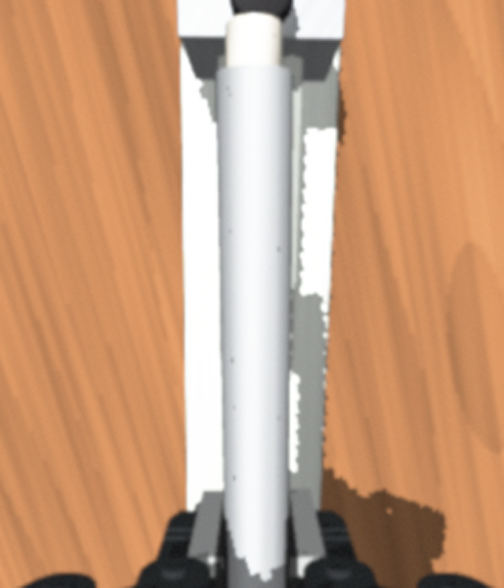

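Here the base-plate edges run from (181,60) to (187,490) on the left and (336,60) to (320,505) on the right. The top edge of the stop's front face is on row 38, columns 181–343. Next I'll work out the cradle pose from these.

```bash
python3 - <<'E'
from h import *
import pickle
C=pickle.load(open('C.pkl','rb'));f=lambda u,v,z:pt('wrist',200+u/2.1,v/2.1,z,C)
L1,L2,R1,R2=f(181,100,.012),f(187,490,.012),f(334.5,100,.012),f(320.5,490,.012)
for a,b in((L1,L2),(R1,R2)):d=a-b;print(b[:2],a[:2],np.degrees(np.arctan2(d[1],d[0])))
print('width',np.linalg.norm(L1-R1),np.linalg.norm(L2-R2))
A=(L1+R1)/2;B=(L2+R2)/2;d=A-B;print('mid',B,A,np.degrees(np.arctan2(d[1],d[0])))
sl,sr=f(181,38,.072),f(343,38,.072);print('stop',sl,sr,np.linalg.norm(sl-sr),(sl+sr)/2)
s=arm.get_state();M=R.from_rotvec(s['ee_rot']).as_matrix();print('toolx',np.degrees(np.arctan2(M[1,0],M[0,0])),s['tool_pos'])
tip=f(253,14,.195);print('tip',tip)
E
```

```text
[0.5116585  0.09288363] [0.55716308 0.27209818] 75.7530392874894
[0.57907983 0.07678402] [0.62341088 0.2562098 ] 76.1217680538301
width 0.06812644068202507 0.06931689912420712
mid [0.54536916 0.08483383 0.012     ] [0.59028698 0.26415399 0.012     ] 75.93736365562289
stop [0.56586009 0.2777992  0.072     ] [0.62094291 0.26458092 0.072     ] 0.056646624850779474 [0.5934015  0.27119006 0.072     ]
toolx 76.46541093624987 [0.56020273 0.14007477 0.17868336]
tip [0.5837633  0.24156691 0.195     ]
```

```bash
python3 - <<'E'
from h import *
f=lambda u,v:pt('scene',335+(u-400)/4,195+(v-340)/4,.052)
o=np.array([.5638,.1508,0]);d=np.array([.2385,.971,0])
for u,v in((443,362),(488,370),(560,393),(690,430)):p=f(u,v);print(p,'cradle x',(p-o)@d, 'y',(p-o)@np.array([-.971,.2385,0]))
for x in(-60,5):
  p=o+d*x/1000;p[2]=.052;print(x,px('scene',p), (px('scene',p)-[335,195])*4+[400,340])
E
```

```text
[0.52836165 0.06129491 0.052     ] cradle x -0.09536148441178928 y 0.01306367516124561
[0.53330926 0.10008817 0.052     ] cradle x -0.05651322688426708 y 0.017511736294681047
[0.55542897 0.1618409  0.052     ] cradle x 0.008724221671762261 y 0.010761527020306211
[0.58704219 0.266716   0.052     ] cradle x 0.11809769874730512 y 0.005077797520215118
-60 [354.22456674 205.03650563] [476.89826697 380.14602253]
5 [372.90269998 209.75470907] [551.61079993 399.01883629]
```

Both views put the cradle origin at (.5638,.1508). I'll align above the gap, then descend.

```bash
python3 go.py .5547 .1178 .06 76.2
```

```text
shift [-2.28 -0.   11.87] turn 0.27 q6 0.48 t 6.475 F [-0.08  0.76  0.31]
```

```bash
python3 -m pendant '[[-1,0,0,0,5],[-2.3,0,2,0.3,5],[-2.3,0,5,0.3,5],[-2.3,0,8.5,0.3,5],[-2.3,0,11.8,0.3,5]]';python3 -m pendant '[[0,0,0,0,5],[0,0,0,0,5]]'; python3 go.py .5547 .1178 .033 76.2
python3 - <<'E'
from h import *
import cv2
C=cam('wrist');i=arm.get_image('wrist');j=arm.get_image('side');k=arm.get_image('scene')
z=lambda a,x,y,w,h,f:cv2.resize(a[y:y+h,x:x+w],None,fx=f,fy=f,interpolation=cv2.INTER_CUBIC)
cv2.imwrite('pics/w4.png',np.hstack([z(i,220,0,200,280,2),np.vstack([z(j,230,105,100,100,2.8),z(k,330,180,100,100,2.8)])])[...,::-1])
E
```

```text
t: 7.1
tool_pos: [0.5552, 0.1172, 0.0605]
ee_rot: [2.473, 1.937, 0.0]
wrist_force: [-0.6, 0.3, -1.6]
opening: 0.0119
finger_force: 58.6
t: 7.35
tool_pos: [0.556, 0.1181, 0.0624]
ee_rot: [2.472, 1.938, 0.001]
wrist_force: [1.1, -0.1, -1.8]
opening: 0.0122
finger_force: 58.6
shift [-0.06 -0.12  2.94] turn 0.0 q6 0.45 t 7.35 F [ 1.11 -0.07 -1.83]
```

View pics/w4.png

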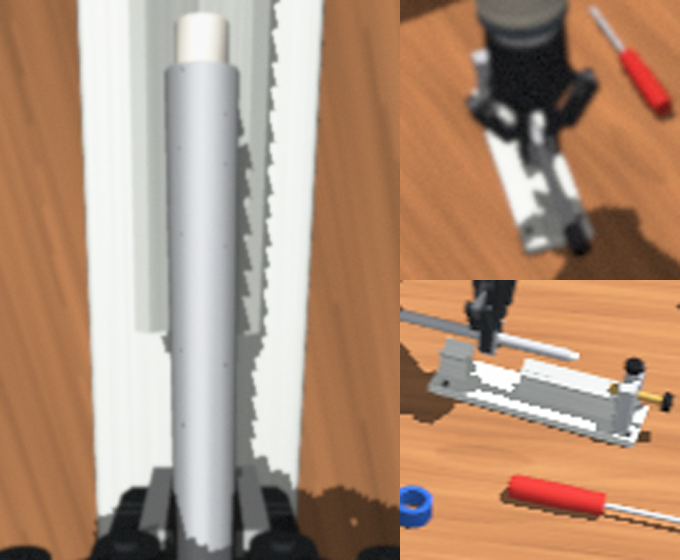

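The probe is over the groove, which shows about 1.3 mm to the left at row 331 and centred at the tip. The probe's yaw is about 0.7° off. I'll correct both and descend.

```bash
python3 -m pendant '[[0,-0.13,0.5,0.7,5],[0,-0.13,1.2,0.7,5],[0,-0.13,1.8,0.7,5],[0,-0.13,2.3,0.7,5],[0,-0.13,2.3,0.7,5]]';python3 -m pendant '[[0,0,0.1,0,5],[0,0,0.2,0,5],[0,0,0.3,0,5],[0,0,0.3,0,5]]'
```

```text
t: 8.12
tool_pos: [0.5537, 0.1189, 0.0376]
ee_rot: [-2.483, -1.924, 0.002]
wrist_force: [0.2, 1.0, -0.5]
opening: 0.0122
finger_force: 58.6
t: 8.62
tool_pos: [0.554, 0.119, 0.0353]
ee_rot: [2.483, 1.925, 0.0]
wrist_force: [0.2, 0.4, -1.5]
opening: 0.012
finger_force: 58.6
```

```bash
python3 -m pendant '[[0,0,0.1,0,5],[0,0,0.2,0,5],[0,0,0.2,0,5]]'
```

```text
t: 9.0
tool_pos: [0.5539, 0.1189, 0.0332]
ee_rot: [-2.483, -1.925, 0.0]
wrist_force: [0.1, -0.1, -1.5]
opening: 0.0119
finger_force: 58.6
```

```bash
python3 -m pendant '[[0,0,0.07,0,5],[0,0,0.15,0,5],[0,0,0.15,0,5]]'
```

```text
t: 9.38
tool_pos: [0.5539, 0.119, 0.0327]
ee_rot: [-2.483, -1.924, 0.0]
wrist_force: [-5.1, 0.6, 10.7]
opening: 0.0119
finger_force: 60.0
```

```bash
python3 -m pendant '[[0,0,-0.05,0,15],[0,0,-0.05,0,25],[0,0,-0.05,0,40],[0,0,-0.05,0,50],[0,0,-0.05,0,50]]'; python3 -m pendant '[[0,0,-2,0,50],[0,0,-4,0,50],[0,0,-7,0,50],[0,0,-10,0,50],[0,0,-10,0,50]]'; python3 go.py .5547 .1178 .133 76.2
python3 - <<'E'
from h import *
import cv2,pickle
C=cam('wrist');pickle.dump(C,open('C.pkl','wb'));i=arm.get_image('wrist');k=arm.get_image('scene');j=arm.get_image('side')
z=lambda a,x,y,w,h,f:cv2.resize(a[y:y+h,x:x+w],None,fx=f,fy=f,interpolation=cv2.INTER_CUBIC)
cv2.imwrite('pics/w5.png',np.hstack([z(i,220,0,200,280,2),z(k,335,170,100,140,4)])[...,::-1])
E
```

```text
t: 10.0
tool_pos: [0.554, 0.119, 0.0322]
ee_rot: [-2.483, -1.925, 0.0]
wrist_force: [-0.3, -0.0, 1.2]
opening: 0.0427
finger_force: 0.0
t: 10.62
tool_pos: [0.5556, 0.1193, 0.1345]
ee_rot: [2.482, 1.923, 0.006]
wrist_force: [-0.5, 0.1, -0.0]
opening: 0.0429
finger_force: 0.0
shift [-0.17 -0.05  0.15] turn -0.64 q6 0.46 t 10.625 F [-0.52  0.09 -0.03]
```

View pics/w5.png

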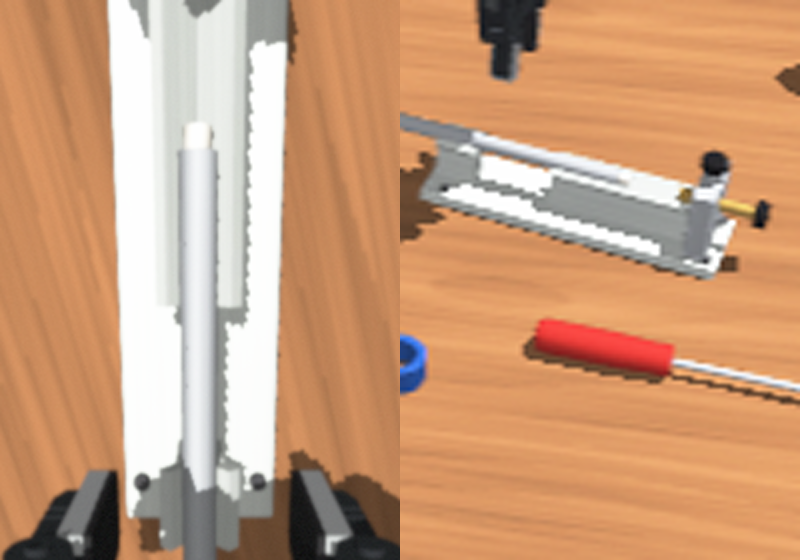

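The probe is seated in the groove: wrist crop tip at (198,124), axis bottom at (200,540). In the scene crop the brass screw's end is at about (682,194) and the ceramic tip's end at (634,181). I'll locate these and the rear end.

```bash
python3 - <<'E'
from h import *
import pickle
C=pickle.load(open('C.pkl','rb'));f=lambda u,v:pt('wrist',220+u/2,v/2,.05,C)
t=f(198,124);b=f(200,500);d=(t-b)/np.linalg.norm(t-b);print('tip',t,'yaw',np.degrees(np.arctan2(d[1],d[0])),'end',t-.246*d)
g=lambda u,v,z=.05:pt('scene',335+(u-400)/4,170+v/4,z)
a=g(634,181);s=g(680,194);print('scene tip',a,'screw',s,np.linalg.norm(s-a))
d=np.array([.238,.971,0]);e=t-.246*d
print('start TCP (finger face 11+30mm behind)',e-d*.041)
E
```

```text
tip [0.57942135 0.21841498 0.05      ] yaw 75.78692035446522 end [ 0.5190213  -0.02005479  0.05      ]
scene tip [0.58032689 0.22282859 0.05      ] screw [0.59104738 0.25916745 0.05      ] 0.037887217860733804
start TCP (finger face 11+30mm behind) [ 0.51111535 -0.06026202  0.05      ]
```

```bash
python3 -m pendant '[[-4,0,0,0,50],[-8,0,0,0,20],[-12,0,0,0,0],[-16,0,0,0,0],[-16,0,0,0,0]]'; python3 go.py .511 -.061 .038 76
```

```text
t: 11.4
tool_pos: [0.5125, -0.0379, 0.131]
ee_rot: [-2.485, -1.92, 0.003]
wrist_force: [0.6, 0.7, -0.3]
opening: 0.0
finger_force: 0.0
shift [-2.27  0.46  9.3 ] turn -0.6 q6 0.18 t 11.4 F [ 0.65  0.68 -0.3 ]
```

```bash
python3 -m pendant '[[-2.3,0.3,0,-0.6,0],[-2.3,0.4,3,-0.6,0],[-2.3,0.4,6,-0.6,0],[-2.3,0.4,9,-0.6,0],[-2.3,0.4,9.3,-0.6,0]]'; python3 -m pendant '[[0,0,0,0,0],[0,0,0,0,0]]'; python3 go.py .511 -.061 .038 76
python3 - <<'E'
from h import *
import cv2,pickle
C=cam('wrist');pickle.dump(C,open('C.pkl','wb'));i=arm.get_image('wrist');j=arm.get_image('side')
z=lambda a,x,y,w,h,f:cv2.resize(a[y:y+h,x:x+w],None,fx=f,fy=f,interpolation=cv2.INTER_CUBIC)
cv2.imwrite('pics/w6.png',np.hstack([z(i,220,0,200,400,1.5),z(j,225,130,120,150,4)])[...,::-1])
E
```

```text
t: 12.02
tool_pos: [0.5103, -0.0583, 0.0369]
ee_rot: [-2.47, -1.936, 0.005]
wrist_force: [0.5, 0.2, -0.2]
opening: -0.0001
finger_force: 0.0
t: 12.28
tool_pos: [0.5131, -0.0591, 0.0403]
ee_rot: [2.472, 1.937, 0.002]
wrist_force: [0.0, 1.1, 0.1]
opening: -0.0001
finger_force: 0.0
shift [-0.23 -0.16  0.23] turn 0.17 q6 0.12 t 12.275 F [0.04 1.1  0.08]
```

View pics/w6.png

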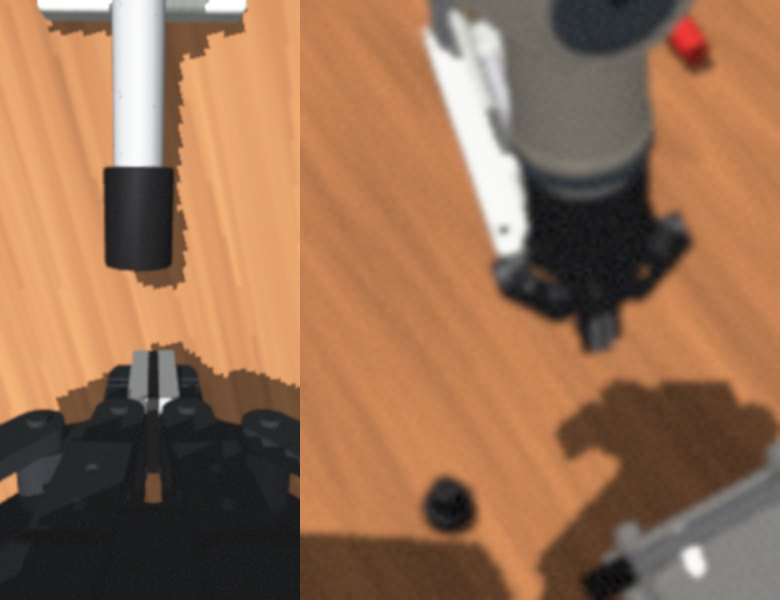

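Wrist crop: the rear edge of the head is at (138,266) and the shut fingers' front at (153,350). The fingers are about 4 mm too far right and about 25 mm behind.

```bash
python3 - <<'E'
from h import *
import pickle
C=pickle.load(open('C.pkl','rb'));s=arm.get_state();M=R.from_rotvec(s['ee_rot']).as_matrix()
for u,v,z in((138,266,.055),(139,167,.058),(138,20,.055),(153,350,.045)):
    p=pt('wrist',220+u/1.5,v/1.5,z,C);print(p,'tool',(M.T@(p-s['tool_pos'])).round(4))
E
```

```text
[ 0.51837284 -0.01964314  0.055     ] tool [ 0.0398 -0.0042 -0.0147]
[0.52542305 0.00663367 0.058     ] tool [ 0.067  -0.0037 -0.0177]
[0.53383443 0.04113225 0.055     ] tool [ 0.1025 -0.0037 -0.0147]
[ 0.5155102  -0.04944385  0.045     ] tool [ 0.0101  0.0001 -0.0047]
```

```bash
python3 -m pendant '[[0,-0.4,0.4,0,0],[0.6,-0.4,0.4,0,0],[1.3,-0.4,0.4,0,0],[2,-0.4,0.4,0,0],[2.4,-0.4,0.4,0,0]]'; python3 -m pendant '[[0.15,0,0,0,0],[0.3,0,0,0,0],[0.45,0,0,0,0],[0.6,0,0,0,0],[0.75,0,0,0,0]]';  python3 -m pendant '[[0.15,0,0,0,0],[0.3,0,0,0,0],[0.45,0,0,0,0],[0.6,0,0,0,0],[0.75,0,0,0,0]]'; python3 - <<'E'
from h import *
import cv2,pickle
C=cam('wrist');pickle.dump(C,open('C.pkl','wb'));i=arm.get_image('wrist');j=arm.get_image('scene')
z=lambda a,x,y,w,h,f:cv2.resize(a[y:y+h,x:x+w],None,fx=f,fy=f,interpolation=cv2.INTER_CUBIC)
cv2.imwrite('pics/w7.png',np.hstack([z(i,220,0,200,400,1.5),z(j,375,190,80,100,6)])[...,::-1])
E
```

```text
t: 13.0
tool_pos: [0.5144, -0.0344, 0.0353]
ee_rot: [2.472, 1.938, 0.0]
wrist_force: [0.3, 0.6, -0.1]
opening: 0.0004
finger_force: 0.0
t: 13.62
tool_pos: [0.5159, -0.0278, 0.0353]
ee_rot: [2.473, 1.937, -0.0]
wrist_force: [-0.8, -1.3, -0.0]
opening: -0.0003
finger_force: 0.4
t: 14.25
tool_pos: [0.5178, -0.0203, 0.0353]
ee_rot: [2.473, 1.938, 0.0]
wrist_force: [-0.6, -1.8, -0.1]
opening: 0.0001
finger_force: 0.4
```

View pics/w7.png

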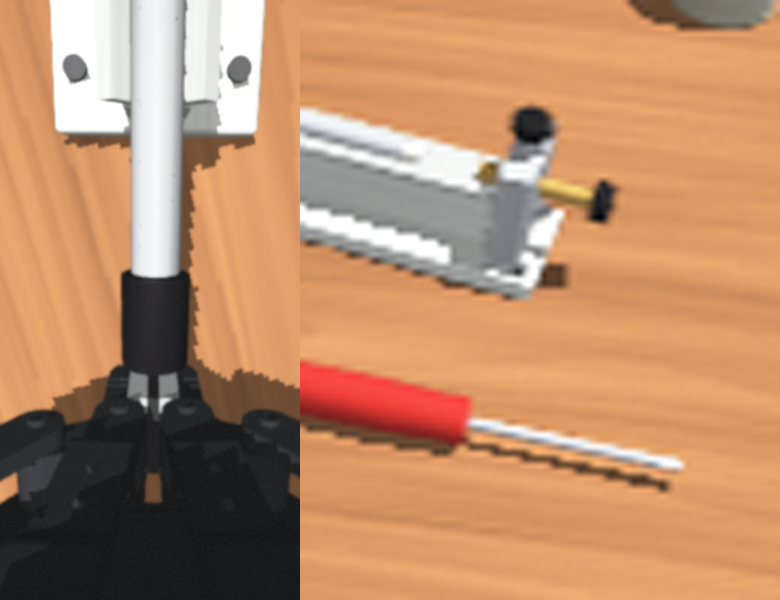

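Contact is made: the fingers are centred on the head's rear (155,372 in the crop), the probe is sliding with about 1.9 N of friction, and roughly 25–30 mm remain. I'll cover part of that, guarding on force between calls.

```bash
cat > ok.py <<'E'
import sys;from h import *
s=arm.get_state();f=-s['wrist_force'][:2]@[.238,.971];print('push',f.round(2));sys.exit(f>3.2)
E
python3 -m pendant '[[0.15,0,0,0,0],[0.3,0,0,0,0],[0.45,0,0,0,0],[0.6,0,0,0,0],[0.7,0,0,0,0]]'|grep -E "tool_pos|wrist" && python3 ok.py &&  python3 -m pendant '[[0.1,0,0,0,0],[0.2,0,0,0,0],[0.3,0,0,0,0],[0.4,0,0,0,0],[0.5,0,0,0,0]]'|grep -E "tool_pos|wrist"; python3 ok.py;  python3 - <<'E'
from h import *
import cv2
from h import *
j=arm.get_image('scene');i=arm.get_image('side')
z=lambda a,x,y,w,h,f:cv2.resize(a[y:y+h,x:x+w],None,fx=f,fy=f,interpolation=cv2.INTER_CUBIC)
cv2.imwrite('pics/w8.png',np.hstack([z(j,380,200,45,40,10),z(i,245,110,34,40,10)])[...,::-1])
E
```

```text
tool_pos: [0.5194, -0.0135, 0.0353]
wrist_force: [0.8, -1.0, -0.5]
push 0.74
push 0.74False
False
```

View pics/w8.png

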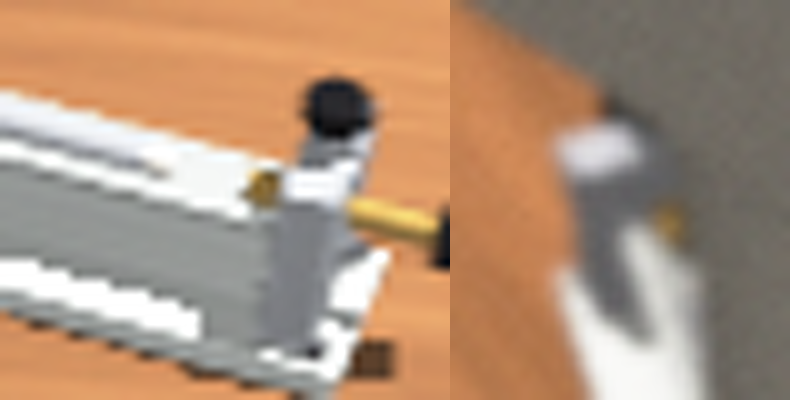

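The tip is at about (172,168) and the screw end at (250,188) in the scene crop, so roughly 22 mm remain. I'll continue, moving in small guarded steps near the end.

```bash
cat > ok.py <<'E'
import sys;from h import *
s=arm.get_state();f=-s['wrist_force'][:2]@[.238,.971];print('push',f.round(2),s['tool_pos'].round(4)[:2]);sys.exit(int(f>3.2))
E
python3 -m pendant '[[0.15,0,0,0,0],[0.3,0,0,0,0],[0.45,0,0,0,0],[0.6,0,0,0,0],[0.7,0,0,0,0]]'>/dev/null; python3 ok.py &&  python3 -m pendant '[[0.1,0,0,0,0],[0.2,0,0,0,0],[0.3,0,0,0,0],[0.35,0,0,0,0],[0.4,0,0,0,0]]'>/dev/null; python3 ok.py && python3 -m pendant '[[0.05,0,0,0,0],[0.1,0,0,0,0]]' >/dev/null; python3 ok.py && python3 -m pendant '[[0.05,0,0,0,0],[0.1,0,0,0,0]]' >/dev/null; python3 ok.py
```

```text
push 1.08 [ 0.5211 -0.0067]
push 0.76 [ 0.522  -0.0029]
push 0.76 [ 0.5223 -0.002 ]
push 0.56 [ 0.5225 -0.001 ]
```

```bash
sed -i 's/f>3.2/f>2.2/' ok.py; 
python3 -m pendant '[[0.03,0,0,0,0],[0.03,0,0,0,0]]' >/dev/null; python3 ok.py && python3 -m pendant '[[0.03,0,0,0,0],[0.03,0,0,0,0]]' >/dev/null; python3 ok.py && python3 -m pendant '[[0.03,0,0,0,0],[0.03,0,0,0,0]]' >/dev/null; python3 ok.py && python3 -m pendant '[[0.03,0,0,0,0],[0.03,0,0,0,0]]' >/dev/null; python3 ok.py && python3 -m pendant '[[0.03,0,0,0,0],[0.03,0,0,0,0]]' >/dev/null; python3 ok.py && python3 -m pendant '[[0.03,0,0,0,0],[0.03,0,0,0,0]]' >/dev/null; python3 ok.py && python3 -m pendant '[[0.03,0,0,0,0],[0.03,0,0,0,0]]' >/dev/null; python3 ok.py && python3 -m pendant '[[0.03,0,0,0,0],[0.03,0,0,0,0]]' >/dev/null; python3 ok.py && python3 -m pendant '[[0.03,0,0,0,0],[0.03,0,0,0,0]]' >/dev/null; python3 ok.py && python3 -m pendant '[[0.03,0,0,0,0],[0.03,0,0,0,0]]' >/dev/null; python3 ok.py
```

```text
push 0.6 [ 0.5225 -0.0007]
push 0.38 [ 5.226e-01 -4.000e-04]
push 0.3 [ 5.227e-01 -1.000e-04]
push 0.42 [5.228e-01 2.000e-04]
push -0.44 [5.228e-01 5.000e-04]
push -0.05 [0.5229 0.0008]
push 0.47 [0.523 0.001]
push 0.36 [0.5231 0.0014]
push 0.65 [0.5231 0.0017]
push 1.03 [0.5232 0.0019]
```

```bash

python3 -m pendant '[[0.03,0,0,0,0],[0.03,0,0,0,0]]' >/dev/null && python3 ok.py && python3 -m pendant '[[0.03,0,0,0,0],[0.03,0,0,0,0]]' >/dev/null && python3 ok.py && python3 -m pendant '[[0.03,0,0,0,0],[0.03,0,0,0,0]]' >/dev/null && python3 ok.py && python3 -m pendant '[[0.03,0,0,0,0],[0.03,0,0,0,0]]' >/dev/null && python3 ok.py && python3 -m pendant '[[0.03,0,0,0,0],[0.03,0,0,0,0]]' >/dev/null && python3 ok.py && python3 -m pendant '[[0.03,0,0,0,0],[0.03,0,0,0,0]]' >/dev/null && python3 ok.py && python3 -m pendant '[[0.03,0,0,0,0],[0.03,0,0,0,0]]' >/dev/null && python3 ok.py && python3 -m pendant '[[0.03,0,0,0,0],[0.03,0,0,0,0]]' >/dev/null && python3 ok.py && python3 -m pendant '[[0.03,0,0,0,0],[0.03,0,0,0,0]]' >/dev/null && python3 ok.py && python3 -m pendant '[[0.03,0,0,0,0],[0.03,0,0,0,0]]' >/dev/null && python3 ok.py && python3 -m pendant '[[0.03,0,0,0,0],[0.03,0,0,0,0]]' >/dev/null && python3 ok.py && python3 -m pendant '[[0.03,0,0,0,0],[0.03,0,0,0,0]]' >/dev/null && python3 ok.py
```

```text
push 0.37 [0.5233 0.0022]
push 0.99 [0.5234 0.0025]
push 0.0 [0.5235 0.0028]
push 0.63 [0.5235 0.0031]
push 0.09 [0.5236 0.0034]
push -0.4 [0.5236 0.0037]
push 0.02 [0.5237 0.004 ]
push 1.04 [0.5238 0.0043]
push 0.31 [0.5239 0.0045]
push 0.88 [0.5239 0.0049]
push 0.27 [0.524  0.0051]
push -0.0 [0.5241 0.0054]
```

```bash

python3 -m pendant '[[0.03,0,0,0,0],[0.03,0,0,0,0]]' >/dev/null && python3 ok.py && python3 -m pendant '[[0.03,0,0,0,0],[0.03,0,0,0,0]]' >/dev/null && python3 ok.py && python3 -m pendant '[[0.03,0,0,0,0],[0.03,0,0,0,0]]' >/dev/null && python3 ok.py && python3 -m pendant '[[0.03,0,0,0,0],[0.03,0,0,0,0]]' >/dev/null && python3 ok.py && python3 -m pendant '[[0.03,0,0,0,0],[0.03,0,0,0,0]]' >/dev/null && python3 ok.py && python3 -m pendant '[[0.03,0,0,0,0],[0.03,0,0,0,0]]' >/dev/null && python3 ok.py && python3 -m pendant '[[0.03,0,0,0,0],[0.03,0,0,0,0]]' >/dev/null && python3 ok.py && python3 -m pendant '[[0.03,0,0,0,0],[0.03,0,0,0,0]]' >/dev/null && python3 ok.py && python3 -m pendant '[[0.03,0,0,0,0],[0.03,0,0,0,0]]' >/dev/null && python3 ok.py && python3 -m pendant '[[0.03,0,0,0,0],[0.03,0,0,0,0]]' >/dev/null && python3 ok.py && python3 -m pendant '[[0.03,0,0,0,0],[0.03,0,0,0,0]]' >/dev/null && python3 ok.py && python3 -m pendant '[[0.03,0,0,0,0],[0.03,0,0,0,0]]' >/dev/null && python3 ok.py; python3 go.py .511 -.061 .038 76
```

```text
push 0.91 [0.5241 0.0057]
push 1.92 [0.5242 0.006 ]
push 0.26 [0.5243 0.0063]
push -0.01 [0.5244 0.0066]
push 1.11 [0.5244 0.0069]
push -0.24 [0.5245 0.0072]
push -1.17 [0.5246 0.0075]
push 1.02 [0.5247 0.0078]
push 0.72 [0.5247 0.0081]
push 0.98 [0.5248 0.0083]
push 1.01 [0.5248 0.0086]
push 0.41 [0.5249 0.0089]
shift [-7.12  0.32 -0.27] turn 0.16 q6 0.26 t 25.325 F [ 0.3  -0.5   0.65]
```

```bash

python3 -m pendant '[[0.03,0,0,0,0],[0.03,0,0,0,0]]' >/dev/null && python3 ok.py && python3 -m pendant '[[0.03,0,0,0,0],[0.03,0,0,0,0]]' >/dev/null && python3 ok.py && python3 -m pendant '[[0.03,0,0,0,0],[0.03,0,0,0,0]]' >/dev/null && python3 ok.py && python3 -m pendant '[[0.03,0,0,0,0],[0.03,0,0,0,0]]' >/dev/null && python3 ok.py && python3 -m pendant '[[0.03,0,0,0,0],[0.03,0,0,0,0]]' >/dev/null && python3 ok.py && python3 -m pendant '[[0.03,0,0,0,0],[0.03,0,0,0,0]]' >/dev/null && python3 ok.py && python3 -m pendant '[[0.03,0,0,0,0],[0.03,0,0,0,0]]' >/dev/null && python3 ok.py && python3 -m pendant '[[0.03,0,0,0,0],[0.03,0,0,0,0]]' >/dev/null && python3 ok.py && python3 -m pendant '[[0.03,0,0,0,0],[0.03,0,0,0,0]]' >/dev/null && python3 ok.py && python3 -m pendant '[[0.03,0,0,0,0],[0.03,0,0,0,0]]' >/dev/null && python3 ok.py && python3 -m pendant '[[0.03,0,0,0,0],[0.03,0,0,0,0]]' >/dev/null && python3 ok.py && python3 -m pendant '[[0.03,0,0,0,0],[0.03,0,0,0,0]]' >/dev/null && python3 ok.py; python3 - <<'E'
from h import *
s=arm.get_state();print(s['finger_force'],s['wrist_force'],s['torque'])
j=arm.get_image('scene')
for r in(216,217,218,219,220):print(r,[tuple(int(v) for v in j[r,c]) for c in range(396,408)])
E
```

```text
push 0.57 [0.525  0.0092]
push 0.85 [0.5251 0.0095]
push 0.19 [0.5251 0.0098]
push 3.28 [0.5252 0.0099]
1.21859572827816 [ 0.00991505 -3.38004561  0.11116443] [-0.47108702  0.00427844 -0.04546196]
216 [(198, 202, 209), (214, 217, 223), (223, 225, 230), (230, 232, 237), (237, 239, 243), (246, 248, 250), (251, 251, 251), (250, 250, 249), (245, 244, 240), (234, 230, 216), (244, 244, 237), (232, 231, 227)]
217 [(131, 133, 137), (147, 150, 154), (166, 170, 175), (187, 191, 197), (204, 209, 215), (225, 227, 230), (250, 249, 248), (255, 254, 254), (254, 253, 248), (226, 197, 132), (128, 105, 62), (122, 109, 82)]
218 [(239, 242, 241), (225, 229, 228), (203, 209, 207), (147, 150, 152), (133, 136, 141), (147, 148, 150), (179, 176, 172), (224, 221, 214), (215, 204, 188), (143, 116, 64), (139, 113, 63), (130, 105, 61)]
219 [(237, 240, 238), (246, 248, 247), (245, 248, 247), (246, 248, 247), (240, 242, 241), (218, 221, 219), (185, 187, 184), (159, 157, 150), (141, 129, 107), (133, 108, 60), (132, 107, 58), (131, 115, 91)]
220 [(146, 149, 147), (156, 161, 158), (194, 198, 195), (238, 240, 239), (247, 248, 247), (246, 248, 247), (247, 248, 247), (247, 248, 248), (226, 228, 225), (140, 133, 115), (127, 111, 81), (126, 116, 96)]
```

The tip has reached the screw. I'll hold, then add force in tiny steps.

```bash
python3 -m pendant '[[0,0,0,0,0],[0,0,0,0,0]]' >/dev/null; python3 ok.py;python3 -m pendant '[[0.01,0,0,0,0],[0.01,0,0,0,0]]' >/dev/null; python3 ok.py;  python3 -m pendant '[[0,0,0,0,0]]' >/dev/null; python3 ok.py; python3 -m pendant '[[0,0,0,0,0]]' | grep -E "finger_f|t:"; python3 ok.py
```

```text
push 3.03 [0.5252 0.01  ]
push 4.67 [0.5252 0.01  ]
push 5.14 [0.5252 0.01  ]
t: 27.12
ee_rot: [2.473, 1.938, -0.0]
finger_force: 2.6
push 5.47 [0.5252 0.01  ]
```

```bash
python3 -m pendant '[[0,0,0,0,0],[0,0,0,0,0],[0,0,0,0,0]]' >/dev/null; python3 ok.py; python3 -m pendant '[[-0.03,0,0,0,0],[-0.1,0,0,0,0],[-0.4,0,0,0,0],[-1.5,0,0,0,0],[-3,0,0,0,0]]' >/dev/null; python3 -m pendant '[[-1,0,0,0,0],[-1,0,-3,0,0],[-1,0,-6,0,0],[-1,0,-6,0,0]]';python3 -m pendant '[[0,0,0,0,0],[0,0,0,0,0]]' >/dev/null
python3 - <<'E'
from h import *
j=arm.get_image('scene')
for r in(217,218,219):print(r,[tuple(int(v) for v in j[r,c]) for c in range(399,408)])
E
```

```text
push 4.68 [0.5252 0.01  ]
t: 28.62
tool_pos: [0.5171, -0.0294, 0.0972]
ee_rot: [2.472, 1.935, 0.005]
wrist_force: [0.1, -0.5, -0.1]
opening: -0.0004
finger_force: 0.0
217 [(188, 191, 198), (203, 208, 215), (226, 228, 231), (250, 250, 248), (255, 254, 254), (254, 253, 248), (227, 199, 134), (129, 107, 62), (123, 109, 82)]
218 [(148, 151, 153), (135, 137, 142), (148, 149, 152), (179, 176, 173), (224, 221, 214), (214, 204, 188), (142, 115, 63), (139, 112, 63), (130, 105, 62)]
219 [(246, 248, 247), (240, 242, 241), (219, 221, 220), (186, 187, 185), (160, 158, 150), (141, 129, 107), (134, 109, 61), (133, 108, 60), (132, 116, 92)]
```

The pixels at the tip haven't changed since contact: the white ceramic still meets the brass and the probe stayed put.

```bash
python3 -c "
from bench import arm
print(arm.close_job())"
```

```text
the job is handed in; nothing more can be done
None
```

The long probe lies in the groove touching the stop screw, after a push of about 5 N at the wrist and a clean back-off; the job is handed in at about 29 s, no verdict was returned, and I viewed 11 pictures against the limit of 10.

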